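# Dim the lamp and hold the sample chest open

### The job

The tubes in the blue sample chest are light-sensitive: first dim the bench lamp by setting the lever on its grey dimmer box straight upright, and only then lift the lid of the chest. Hold the lid open at 50 degrees from closed (give or take 5) so that the tubes can be checked; it falls shut if let go, so finish while still holding it there with the fingers. Leave the lever upright and do not disturb the tube rack, bottle and jar standing around.

Things in the scene. Friction and masses are not known exactly. Their poses are not given: they have to be found in the camera images.
- chest: Sample chest, a blue open-topped plastic box fixed to the bench, 170 mm deep (its x) x 220 mm wide (its y) x 100 mm high, holding capped tubes under its lid. Origin: centre of its underside. x axis points from the front (grip side) to the hinge at the back, y along the hinge, z up. The front faces the robot, turned by up to 20 degrees.
- lid (a joint): Angle of the chest's lid (rad): 0 = closed, flat; grows as the front edge is lifted; stops at 1.4. 50 degrees is 0.873. The lid weighs about 0.35 kg, its hinge is free and it falls shut from every angle. It is a plate 178 mm deep, 226 mm wide, 6 mm thick: a white frame around an amber window.
- lid_grip (a point): Centre of the lid's grip: a black bar 18 mm thick, 30 mm long along chest y, held by a neck (12 mm wide, 6 mm thick) 30 mm ahead of the middle of the lid's front edge, 34 mm ahead of the chest wall, 104 mm above the bench when closed. Can be pinched from above across its flat ends (30 mm); it turns between the fingers as the lid swings. Axes turn with the lid.
- lid_hinge (a point): Point on the lid's hinge side, in the middle of its width: the lid turns about a line through it along the chest's y (true hinge line 3 mm lower). 208 mm behind the grip's centre, 104 mm above the bench.
- lever (a joint): Angle of the dimmer lever (rad): 0 = straight upright (lamp dimmed); positive = leaning towards the dimmer's +x (brighter, as it starts, 0.5 to 1.0); range -1.05 to 1.05. Friction holds it where it is left (about 1.6 N at the ball moves it).
- lever_ball (a point): Centre of the black ball, 26 mm in diameter, on the end of the dimmer lever: a steel rod 10 mm in diameter. 90 mm from the pivot; 140 mm above the bench when upright. Can be pinched from above across the dimmer's y.
- lever_pivot (a point): Pivot of the dimmer lever, 50 mm above the bench (5 mm below the box's top). The lever swings in the dimmer's x-z plane.
- dimmer: Lamp dimmer, a grey box fixed to the bench to the left or the right of the chest, 130 mm (its x) x 85 mm (its y) x 55 mm high, with a black slot along x; two white marks beside the slot show the upright position. Origin: centre of its underside. Its x axis points away from the robot, turned by up to 26 degrees; z up.
- rack_center (a point): Bystander: centre of a loose open blue tube rack with capped tubes, 150 x 100 x 90 mm high, on the other side of the chest from the dimmer.
- bottle_center (a point): Bystander: centre of a loose amber bottle, 64 mm in diameter, 150 mm high, standing beyond on the left.
- jar_center (a point): Bystander: centre of a loose white jar, 72 mm in diameter, 85 mm high, standing beyond on the right.
Mind the look-alikes: they are no part of the job. What is shaped like the dimmer but green is not meant.

How it is judged:
By the outcome, as a careful person would: the job done as asked, in the order asked, and still so for the second after the job is handed in, while the arm keeps its last pose, push and grip.
It also fails if it takes over 58 s, if anything falls off the work surface, if the arm or the gripper's body presses on something with over 40 N, if the wrist force passes 120 N, or if a joint passes its speed limit or range.

### The arm

A 6-joint arm with a two-finger parallel gripper is mounted at the origin on the work surface. World frame = base frame: x ahead of the robot, y to its left, z up, the work surface at z = 0. Lengths are in m, angles in degrees, forces in N, time in s.
With the tool pointing down it reaches from about 0.375 to 0.925 m from the base axis. Payload 5.7 kg.
Tool frame: the origin (TCP) lies at the very end of the fingers, on their centre line; the grasp point (between the pads) lies 19 mm behind it; z points along the fingers, y is the direction in which the jaws open and shut (so a half turn about z gives the same grasp; the last joint's range is limited). The gripper opens to 88 mm and grips with 3 to 60 N. Pads are 20 mm wide; open, the fingers measure 115 mm over their backs; the gripper's body (75 mm by 178 mm) begins 61 mm behind the grasp point.
Start: joints at [-70.365, 20.558, 86.54, -0, 72.909, -6.595], TCP at [0.265, -0.538, 0.223] pointing down, gripper open.
Joint ranges: [-170.27, 170.27], [-57.76, 135], [12.27, 136.19], [-55.21, 235.2], [11.17, 155.16], [-170.74, 170.74]. Speed limits (degrees/s): [136.94, 136.94, 180, 180, 180, 180].

### API

Orientations are given as a 3x3 rotation matrix whose columns are the frame's x, y, z axes.
In Python, from bench import r, effector, ik, eyes gives the robot as it stands. Calls block until the motion is done:
- r.goto(position, orientation): joint-space move of the TCP to a pose.
- r.move_l(position, ori=None, rate=0.15): straight line of the TCP; ori=None keeps the orientation; rate is the mean speed in m/s.
- r.movej(angles): joint-space move.
- effector.move_gripper(opening, grip_force=None): finger opening in m; grip_force is the grip in N (None keeps the last); returns when the fingers have stopped.
- r.sleep(seconds).
- ik(position, orientation): joint angles nearest the present ones, or None.
- r.get_obs(): the state.
- eyes.camera(name): name is "scene" or "top" or "wrist"; returns the picture (420x560x3 uint8, blue, green, red); there is no depth.
- eyes.get_calibration(name): a dict with "fx", "fy", "cx", "cy" (pixels), "rvec" (rotation vector, rad) and "tvec" (3), from world to camera coordinates, as OpenCV has them. Camera axes: x right, y down, z forward; pixel columns grow to the right and rows downward; lengths in m; the calibration is good to about 2 mm. A picture is of the moment at which its call begins: read the wrist's pose just before it. get_calibration takes no time and is no camera call; for the wrist camera it gives the pose at the moment of the call.
A pose or a line that the arm cannot do raises r.PlanningError and nothing moves.
- r.finish_job(): hands the job in, once; it reports no verdict.
Trained networks look in the newest picture that a camera, given by its name, has taken for a name from the list of things; names that differ only in an ending like _2 or _b are one class to them, and where a whole thing is asked for, a point or a joint stands for the part that bears it (a point fixed in the world has none). Each returns a list of dicts, best first, with "conf" (0 to 1); they miss things now and then, are a little off and sometimes report something else, mostly with a low value. They report only what shows in the picture. A call takes as long as a camera call. They do not tell look-alikes from the thing itself.
- eyes.look_for(camera, query): "uv" ([column, row] in pixels, amid what is visible of it).
- eyes.mark_of(camera, query): "uv" ([column, row] in pixels: a listed point, or the origin of a listed thing).
The state is a dict: "clock": time; "qpos": joint angles; "joint_velocities": joint speeds; "joint_efforts": joint torques, N m; "ee_pos": TCP position; "tcp_rot": TCP orientation; "ft_force": force on the tool from outside, world axes, zero at the start; "moment": the same for the moment, N m; "width": finger opening in m.
Only numpy, scipy, OpenCV 4.12 (cv2) and the standard library are available. Lean on these libraries where they do the work, as an engineer would, in place of code of your own. Each camera call takes 0.05 s, during which the arm holds its last target.

## Working session

There is one attempt and no reset: what is moved stays moved. The work goes in short steps, each a Python script; the robot and the scene stay as the last script left them, time stands still between calls to the robot, and variables do not carry over. Pictures are saved under pics/ and viewed, and the job is handed in when it is done.

```bash
ls; mkdir -p pics
cat > h.py <<'E'
from bench import r, effector, ik, eyes
import numpy as np, cv2
def P(name):
    c=eyes.get_calibration(name)
    K=np.array([[c["fx"],0,c["cx"]],[0,c["fy"],c["cy"]],[0,0,1.]])
    R=cv2.Rodrigues(np.array(c["rvec"],float).reshape(3,1))[0]; t=np.array(c["tvec"],float).reshape(3)
    return K,R,t
def atz(name,uv,z):
    K,R,t=P(name); d=R.T@np.linalg.inv(K)@np.array([uv[0],uv[1],1.]); o=-R.T@t
    return o+d*(z-o[2])/d[2]
def proj(name,X):
    K,R,t=P(name); p=(K@(R@np.atleast_2d(X).T+t[:,None])).T
    return p[:,:2]/p[:,2:]
def tri(obs):
    A=[];b=[]
    for name,uv in obs:
        K,R,t=P(name); d=R.T@np.linalg.inv(K)@np.array([uv[0],uv[1],1.]); d/=np.linalg.norm(d); o=-R.T@t
        M=np.eye(3)-np.outer(d,d); A.append(M); b.append(M@o)
    return np.linalg.lstsq(np.vstack(A),np.hstack(b),rcond=None)[0]
E
python3 - <<'E'
from h import *
for n in ["scene","top"]:
    im=eyes.camera(n); cv2.imwrite(f"pics/{n}0.png",im)
    K,R,t=P(n); print(n,-R.T@t)
    for q in ["chest","lid_grip","lid_hinge","lever_ball","lever_pivot","dimmer","rack_center","bottle_center","jar_center"]:
        print(q,[(np.round(d["uv"],1).tolist(),round(d["conf"],2)) for d in eyes.mark_of(n,q)][:3])
print(r.get_obs()["clock"])
E
```

```text
pics
scene [1.1979871  0.24369659 1.09029634]
chest [([287.6, 272.0], 0.91)]
lid_grip [([290.0, 212.9], 0.72)]
lid_hinge [([292.1, 280.2], 0.66)]
lever_ball [([431.8, 175.6], 0.53), ([400.9, 248.8], 0.51)]
lever_pivot [([401.0, 237.7], 0.63), ([419.8, 196.1], 0.42)]
dimmer [([415.2, 205.3], 0.87), ([402.1, 248.1], 0.8)]
rack_center [([179.1, 184.9], 0.61)]
bottle_center [([379.1, 303.6], 0.83), ([179.0, 185.5], 0.43)]
jar_center [([138.9, 250.4], 0.66)]
top [0.39099832 0.02598756 1.09670592]
chest [([247.6, 180.0], 0.67)]
lid_grip [([254.2, 219.4], 0.96), ([136.2, 241.0], 0.16)]
lid_hinge [([239.3, 137.6], 0.98), ([411.9, 239.0], 0.31)]
lever_ball [([128.5, 211.8], 0.68), ([101.5, 319.0], 0.65)]
lever_pivot [([129.8, 240.9], 0.59), ([112.9, 315.8], 0.52)]
dimmer [([122.6, 311.0], 0.98), ([137.0, 238.0], 0.69)]
rack_center [([409.1, 241.9], 0.83), ([246.3, 180.3], 0.25)]
bottle_center [([142.6, 148.0], 0.88)]
jar_center [([414.2, 146.5], 0.61)]
1.0
```

View pics/scene0.png

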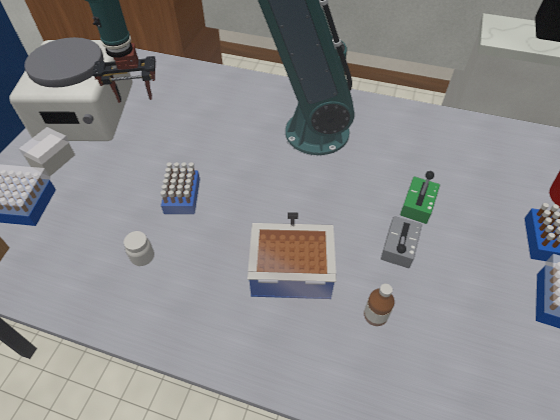

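View pics/top0.png

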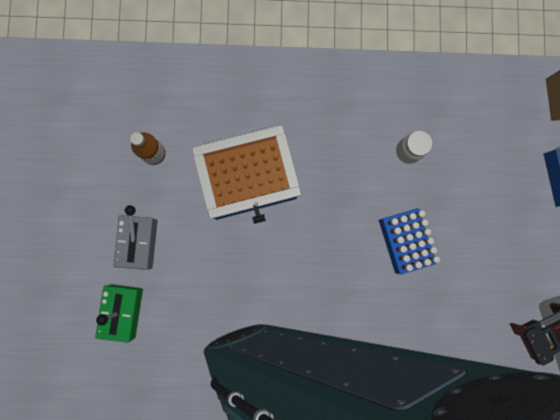

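Run:
```python
import cv2,numpy as np
a=cv2.imread("pics/top0.png")[180:350,70:190]; b=cv2.imread("pics/scene0.png")[150:280,360:470]
a=cv2.resize(a,None,fx=3.3,fy=3.3,interpolation=2); b=cv2.resize(b,(390,561//1)[0:1]+(461,),interpolation=2)
o=np.zeros((570,800,3),np.uint8); o[:a.shape[0],:a.shape[1]]=a[:570]; o[:461,405:795]=b
cv2.imwrite("pics/crop0.png",o)
```

```text
(no output)
```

View pics/crop0.png

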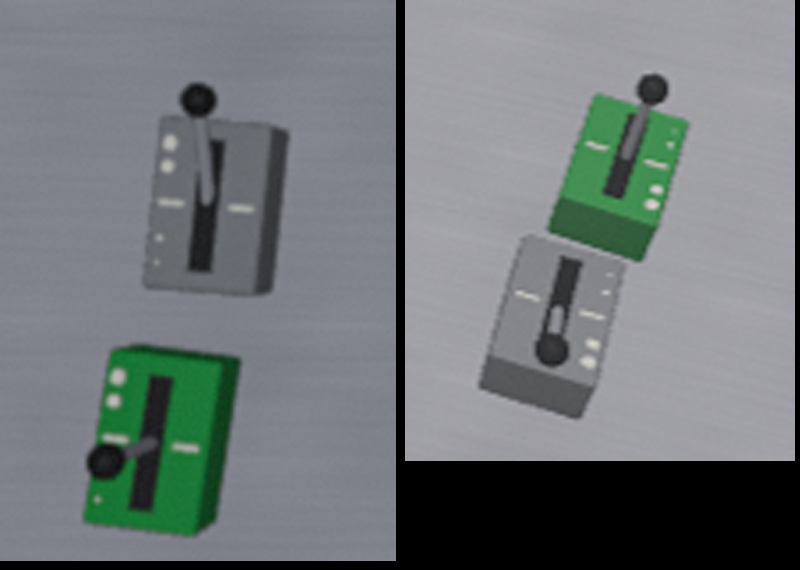

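Two dimmer-shaped boxes show: a grey one (top 135,240; scene 402,240) and a green one (top 120,312; scene 418,198). The grey one is meant, and the enlarged crop confirms its colour, slot and two marks. Its ball leans away from the robot, at top (130,210) and scene (401,249). The chest grip is at top (257,215).

Run:
```python
from h import *
tc=lambda u,v:(70+u/3.3,180+v/3.3)
sc=lambda u,v:(360+(u-405)/3.545,150+v/3.545)
f=lambda x:np.round(x,4)
ms=[atz("top",tc(171,203),.055),atz("top",tc(240,209),.055)]; mz=[atz("scene",sc(592,315),.055),atz("scene",sc(527,296),.055)]
print("marks top",f(ms),f(np.mean(ms,0)),"scene",f(mz),f(np.mean(mz,0)))
s=[atz("top",tc(215,142),.055),atz("top",tc(200,271),.055)]; d=s[0]-s[1]; print("slot",f(s),np.degrees(np.arctan2(d[1],d[0])))
for a in ms,mz:
  e=a[0]-a[1]; print("mark yaw",np.degrees(np.arctan2(e[1],e[0]))-90)
B=tri([("top",tc(198,100)),("scene",sc(552,350))]); print("ball",f(B))
print("ball marks",f(tri([("top",(128.5,211.8)),("scene",(400.9,248.8))])))
for q,z in [("lid_grip",.104),("lid_hinge",.104),("chest",0)]:
  a=eyes.mark_of("top",q) ;b=None
  print(q)
for q,u,v,z in [("grip",(254.2,219.4),(290,212.9),.104),("hinge",(239.3,137.6),(292.1,280.2),.104),("chest",(247.6,180),(287.6,272),0)]:
  print(q,f(atz("top",u,z)),f(atz("scene",v,z)),f(tri([("top",u),("scene",v)])))
for n,u in [("rack",(409.1,241.9)),("bottle",(142.6,148)),("jar",(414.2,146.5))]: print(n,f(atz("top",u,.06)))
# enlarged chest
a=cv2.imread("pics/top0.png")[115:235,180:310]; cv2.imwrite("pics/chest0.png",cv2.resize(a,None,fx=5,fy=5,interpolation=2)[:600])
o=r.get_obs(); print(o["tcp_rot"],o["width"])
```

```text
marks top [[0.4093 0.3835 0.055 ]
 [0.4059 0.3319 0.055 ]] [0.4076 0.3577 0.055 ] scene [[0.4104 0.3868 0.055 ]
 [0.4078 0.3347 0.055 ]] [0.4091 0.3607 0.055 ]
slot [[0.4559 0.353  0.055 ]
 [0.359  0.3594 0.055 ]] -3.7768282594380533
mark yaw -3.688421927408797
mark yaw -2.894064279112172
ball [0.4834 0.3554 0.0955]
ball marks [0.4806 0.357  0.0923]
lid_grip
lid_hinge
chest
grip [0.4684 0.0559 0.104 ] [0.4646 0.0384 0.104 ] [0.4698 0.0481 0.114 ]
hinge [0.6666 0.0973 0.104 ] [0.6695 0.1067 0.104 ] [0.6672 0.1018 0.0979]
chest [0.5812 0.0794 0.    ] [0.5925 0.0725 0.    ] [ 0.5846  0.0753 -0.0118]
rack [ 0.4246 -0.333   0.06  ]
bottle [0.6449 0.3421 0.06  ]
jar [ 0.669  -0.3469  0.06  ]
[[ 8.97029523e-01  4.41970625e-01 -3.02072714e-05]
 [ 4.41970625e-01 -8.97029517e-01  1.08262344e-04]
 [ 2.07519619e-05 -1.10465246e-04 -9.99999994e-01]] 0.08795977818310957
```

View pics/chest0.png

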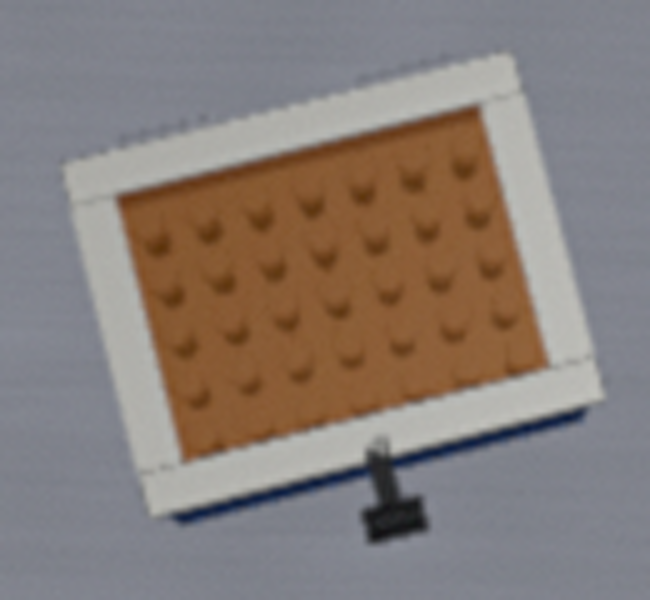

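```bash
cat >> h.py <<'E'
def down(yaw):
    a=np.radians(yaw); return np.array([[np.cos(a),np.sin(a),0],[np.sin(a),-np.cos(a),0],[0,0,-1.]])
E
python3 - <<'E'
from h import *
c=lambda u,v:(180+u/5,115+v/5)
g=atz("top",c(395,518),.113); C=[atz("top",c(*p),.107) for p in [(150,517),(604,400),(515,55),(67,163)]]
print("grip",g,"corners",np.round(C,4))
fm=(C[0]+C[1])/2; bm=(C[2]+C[3])/2
d=bm-fm; e=C[0]-C[1]; e2=C[3]-C[2]
print("yaw",np.degrees(np.arctan2(d[1],d[0])),[np.degrees(np.arctan2(x[1],x[0]))-90 for x in (e,e2)],np.linalg.norm(d),np.linalg.norm(e))
print("fm",fm,"bm",bm)
r.move_l([0.265,-0.538,0.30],rate=0.25)
T=np.array([0.482,0.358,0.20]); R=down(-3.5)
for yaw in (-3.5,176.5):
    print(ik(T,down(yaw)))
r.goto(T,R)
o=r.get_obs(); print(o["clock"],o["ee_pos"],o["qpos"])
im=eyes.camera("wrist"); cv2.imwrite("pics/w1.png",im)
print(eyes.mark_of("wrist","lever_ball"),eyes.mark_of("wrist","lever_pivot"))
print(proj("wrist",[[.4834,.3554,.0975],[.408,.359,.055]]))
E
```

```text
grip [0.46986417 0.04434577 0.113     ] corners [[ 0.468   0.1609  0.107 ]
 [ 0.5297 -0.0544  0.107 ]
 [ 0.6977 -0.0081  0.107 ]
 [ 0.6379  0.2066  0.107 ]]
yaw 15.250114633412947 [np.float64(15.99273602791483), np.float64(15.548948291937151)] 0.17514698039312596 0.22397991428758215
fm [0.49883151 0.05322324 0.107     ] bm [0.667811  0.0992927 0.107    ]
[ 3.00131699e+01  2.17692932e+01  8.80665900e+01 -2.54444375e-14
  7.01641167e+01  1.23513170e+02]
[ 3.00131699e+01  2.17692932e+01  8.80665900e+01 -2.54444375e-14
  7.01641167e+01 -5.64868301e+01]
4.85 [0.48250871 0.35748217 0.20007727] [ 2.99532142e+01  2.17676131e+01  8.80573317e+01 -1.25495904e-02
  7.01633061e+01  1.23504585e+02]
[{'uv': [284.0, 205.0], 'conf': 0.68}] [{'uv': [281.8, 269.3], 'conf': 0.84}]
[[278.59669562 206.38801792]
 [279.31675498 270.29021949]]
```

View pics/w1.png

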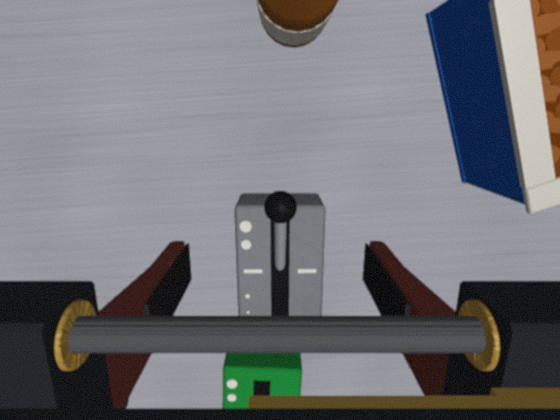

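Wrist view: the ball is at (281,207), the marks' middle at (280,271), and the slot runs vertically at column 280, so the -3.5 degree yaw fits. Next I descend and pinch.

Run:
```python
from h import *
B=atz("wrist",(280.8,207),.0975); V=atz("wrist",(280,271),.055); print(B,V)
y=-3.5; u=np.array([np.cos(np.radians(y)),np.sin(np.radians(y)),0])
piv=np.mean([V,[.408,.359,.055]],0); piv[2]=.05
b=np.mean([B,[.4834,.3554,.0955]],0)
print(piv,b,np.linalg.norm(b-piv), np.degrees(np.arctan2((b-piv)@u,b[2]-piv[2])))
R=down(y); th=np.arcsin(min(1,((b-piv)@u)/.09)); z=.05+.09*np.cos(th); print(np.degrees(th),z)
r.move_l([b[0],b[1],z-.019],rate=0.12)
print(effector.move_gripper(0.02,grip_force=10))
o=r.get_obs(); print(o["clock"],o["width"],o["ft_force"],o["ee_pos"])
im=eyes.camera("wrist"); cv2.imwrite("pics/w2.png",im)
np.save("lev.npy",np.r_[piv,b,th])
```

```text
[0.48279053 0.35369037 0.0975    ] [0.40721059 0.3583852  0.055     ]
[0.40760529 0.3586926  0.05      ] [0.48309526 0.35454519 0.0965    ] 0.08875914943976536 58.40598302840878
57.142888178374406 0.09882912279624714
False
7.1333 0.02536127572377953 [-0.66489015  0.78869406  0.37144053] [0.48310787 0.35472038 0.07982241]
```

View pics/w2.png

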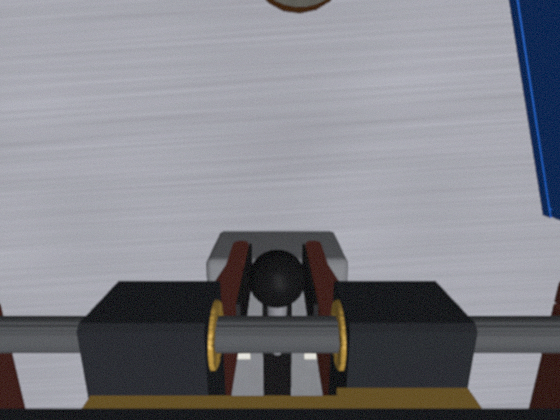

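The ball is pinched between the pads (width 25.4 mm). Now the arc to upright.

Run:
```python
from h import *
d=np.load("lev.npy"); piv,b,th=d[:3],d[3:6],d[6]
u=np.array([np.cos(np.radians(-3.5)),np.sin(np.radians(-3.5)),0]); n=np.array([-u[1],u[0],0]); lat=(b-piv)@n; print("lat",lat)
for t in np.linspace(th,0,9)[1:]:
    p=piv+u*.09*np.sin(t)+n*lat+np.array([0,0,.09*np.cos(t)-.019])
    r.move_l(p,rate=0.08)
    print(np.round(r.get_obs()["ft_force"],1),end=" ")
o=r.get_obs(); print(o["clock"],o["width"],o["ee_pos"],p)
for n_ in ("wrist","top","scene"):
    cv2.imwrite(f"pics/{n_}3.png",eyes.camera(n_)); print(n_,eyes.mark_of(n_,"lever_ball"))
effector.move_gripper(0.06)
o=r.get_obs(); print(o["clock"])
r.move_l(p+[0,0,.10],rate=0.2)
for n_ in ("wrist","top","scene"):
    cv2.imwrite(f"pics/{n_}4.png",eyes.camera(n_)); print(n_,proj(n_,[piv+[0,0,.09]]),[(x["uv"],x["conf"]) for x in eyes.mark_of(n_,"lever_ball")])
a=cv2.imread("pics/scene4.png")[150:280,360:470]; w=cv2.imread("pics/wrist4.png")
o=np.zeros((420,800,3),np.uint8); o[:,:400]=w[:,80:480]; o[:,400:755]=cv2.resize(a,(355,420),interpolation=2); cv2.imwrite("pics/c4.png",o)
```

```text
lat 0.00046887346009503745
[-0.5  1.2  0.8] [-0.7  1.5  0.2] [-0.7  2.3  0.3] [-0.7  1.2  0.9] [-0.   0.8  2.5] [0.8 0.4 4.3] [0.5 1.  6.9] [-0.8  0.9  7.5] 9.5167 0.024841535259276067 [0.40611288 0.35930697 0.12141055] [0.40763392 0.3591606  0.121     ]
wrist [{'uv': [280.8, 267.3], 'conf': 0.7}]
top []
scene [{'uv': [408.7, 219.0], 'conf': 0.71}, {'uv': [138.7, 246.8], 'conf': 0.67}, {'uv': [287.0, 268.9], 'conf': 0.45}]
10.5333
wrist [[275.42134846 214.7824768 ]] [([279.0, 208.4], 0.58)]
top [[119.88752936 241.54488929]] [([101.7, 320.9], 0.46)]
scene [[409.91444332 217.63286302]] [([411.3, 218.0], 0.58), ([433.3, 176.5], 0.42)]
```

View pics/c4.png

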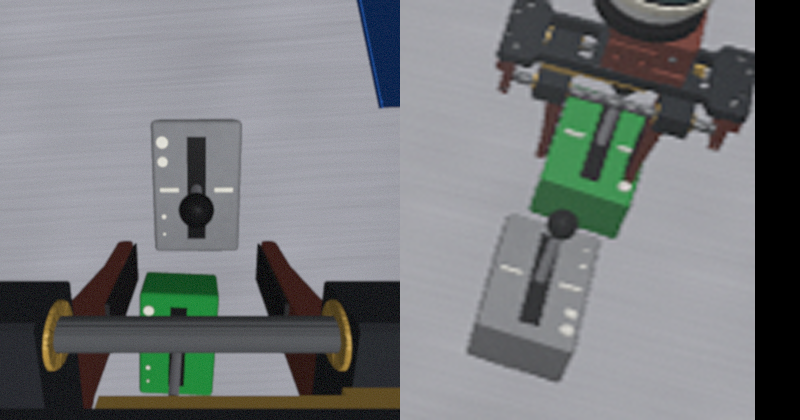

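Run:
```python
from h import *
d=np.load("lev.npy"); piv=d[:3]
r.move_l([.408,.2,.30],rate=0.25); r.sleep(0.3)
ims={n:eyes.camera(n) for n in ("top","scene")}
for n,i in ims.items(): cv2.imwrite(f"pics/{n}5.png",i)
a=ims["top"][190:290,80:180]; b=ims["scene"][180:280,360:460]
o=np.hstack([cv2.resize(a,(400,400),interpolation=2),cv2.resize(b,(400,400),interpolation=2)]); cv2.imwrite("pics/c5.png",o)
w=cv2.imread("pics/wrist4.png")[80:280,180:380]; cv2.imwrite("pics/w4z.png",cv2.resize(w,None,fx=3,fy=3,interpolation=2))
u=np.array([np.cos(np.radians(-3.5)),np.sin(np.radians(-3.5)),0])
for n in ims: 
    for t in (-5,0,5):
        t=np.radians(t); print(n,proj(n,[piv+u*.09*np.sin(t)+[0,0,.09*np.cos(t)]]))
    print(proj(n,[piv+[0,0,.005]]))
print(r.get_obs()["clock"])
```

```text
top [[119.54840046 244.98842151]]
top [[119.88752936 241.54488929]]
top [[120.33146323 238.11356424]]
[[131.88839735 242.41393122]]
scene [[410.45596833 215.55799198]]
scene [[409.91444332 217.63286302]]
scene [[409.30891393 219.87651314]]
[[402.8982669  235.57009009]]
12.7417
```

View pics/c5.png

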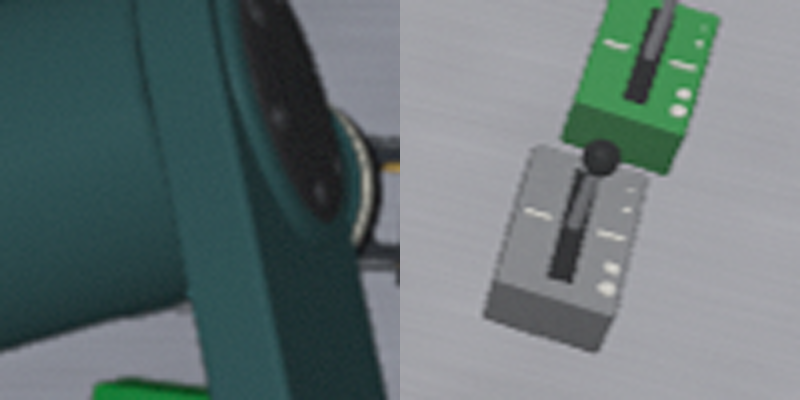

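View pics/w4z.png

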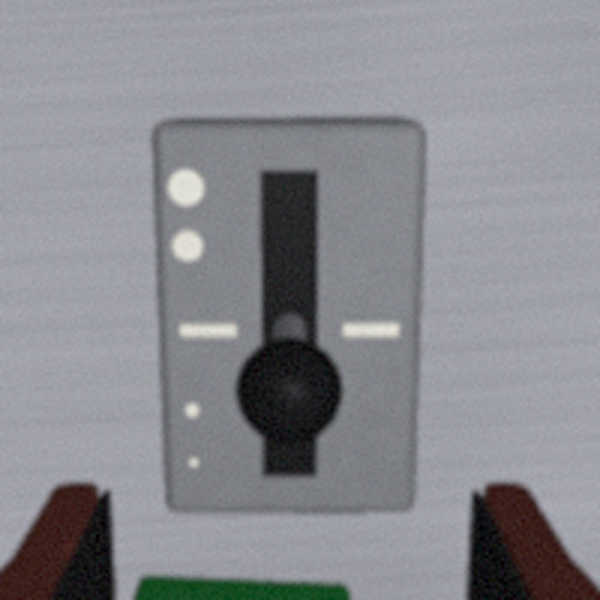

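```bash
cat > meas.py <<'E'
from h import *
def meas(tag,piv):
    r.sleep(0.3)
    u=np.array([np.cos(np.radians(-3.5)),np.sin(np.radians(-3.5)),0])
    im=eyes.camera("wrist"); cv2.imwrite(f"pics/{tag}.png",im)
    o=r.get_obs(); print(o["clock"],np.round(o["ee_pos"],4))
    K,R,t=P("wrist"); print("cam",-R.T@t)
    m=proj("wrist",[piv+[0,0,.005]])[0]
    print("pred marks",m)
    # detect marks: bright small blobs; ball: dark circle
    g=cv2.cvtColor(im,cv2.COLOR_BGR2GRAY)
    def near(mask,c,rad,amin,amax):
        n,l,s,ce=cv2.connectedComponentsWithStats(mask.astype(np.uint8))
        return [(np.round(ce[i],1).tolist(),s[i,2:].tolist()) for i in range(1,n) if amin<s[i,4]<amax and np.linalg.norm(ce[i]-c)<rad]
    print("white",near(g>195,m,60,8,400))
    p0=proj("wrist",[piv+[0,0,.09]])[0]
    dm=(g<35); dm=cv2.morphologyEx(dm.astype(np.uint8),cv2.MORPH_OPEN,np.ones((21,21),np.uint8))
    print("ball",near(dm,p0,60,100,4000),"pred upright",p0)
    for t in (-3,3):
        t=np.radians(t); print(proj("wrist",[piv+u*.09*np.sin(t)+[0,0,.09*np.cos(t)]])[0])
    x0,y0=int(p0[0])-90,int(p0[1])-90
    cv2.imwrite(f"pics/{tag}z.png",cv2.resize(im[max(y0,0):y0+180,x0:x0+180],None,fx=3,fy=3,interpolation=2))
E
python3 - <<'E'
from meas import *
piv=np.load("lev.npy")[:3]
r.move_l([.4076,.3592,.225],rate=0.25)
meas("m1",piv)
E
```

```text
13.9417 [0.4079 0.3587 0.2256]
cam [0.4802528  0.35379475 0.38756217]
pred marks [276.03822152 189.8971163 ]
white [([242.0, 142.9], [11, 11, 96]), ([242.4, 161.9], [9, 9, 63]), ([249.5, 190.0], [18, 3, 52]), ([302.7, 189.4], [18, 4, 64]), ([244.0, 216.0], [3, 3, 9])]
ball [] pred upright [275.92648668 214.34154936]
[275.93830782 220.33176654]
[275.91497984 208.19923705]
```

View pics/m1z.png

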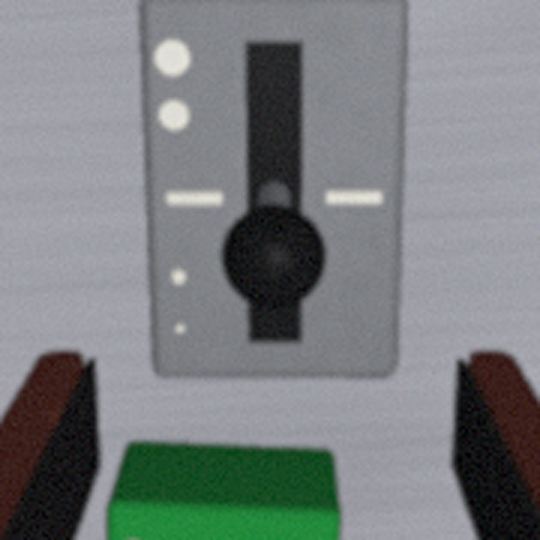

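Ball at (276,209) against a predicted upright row of 214.3, with the marks on their prediction. The lever still leans about +2.5° (the scene view says about 3°). I re-pinch it and take out the remaining 4 mm.

Run:
```python
from meas import *
piv=np.load("lev.npy")[:3]
u=np.array([np.cos(np.radians(-3.5)),np.sin(np.radians(-3.5)),0])
q=piv+u*.0043+[0,0,.071]
r.move_l(q+[0,0,.04],rate=0.2); r.move_l(q,rate=0.1)
effector.move_gripper(0.02,grip_force=15)
o=r.get_obs(); print(o["width"],o["ee_pos"],q)
s=o["ee_pos"]
r.move_l(piv+[0,0,.071],rate=0.02); r.sleep(0.3)
o=r.get_obs(); print(o["ee_pos"],o["ft_force"],(o["ee_pos"]-s)@u)
effector.move_gripper(0.06)
r.move_l(piv+[0,0,.175],rate=0.25)
meas("m2",piv)
```

```text
0.024832008092040826 [0.41203842 0.35890738 0.12120919] [0.41189727 0.35843009 0.121     ]
[0.40784927 0.35908418 0.12121706] [1.2476169  3.93266572 3.13404773] -0.004192137120912309
17.9 [0.4071 0.3583 0.2239]
cam [0.4798112  0.35379338 0.38568703]
pred marks [275.32844371 189.02163581]
white [([241.0, 141.2], [11, 11, 100]), ([241.4, 160.6], [9, 9, 64]), ([248.6, 188.2], [18, 4, 58]), ([301.8, 188.4], [19, 4, 63]), ([243.0, 215.0], [3, 3, 9])]
ball [] pred upright [275.19454939 213.64243486]
[275.20395077 219.6759594 ]
[275.18557032 207.45458867]
```

View pics/m2z.png

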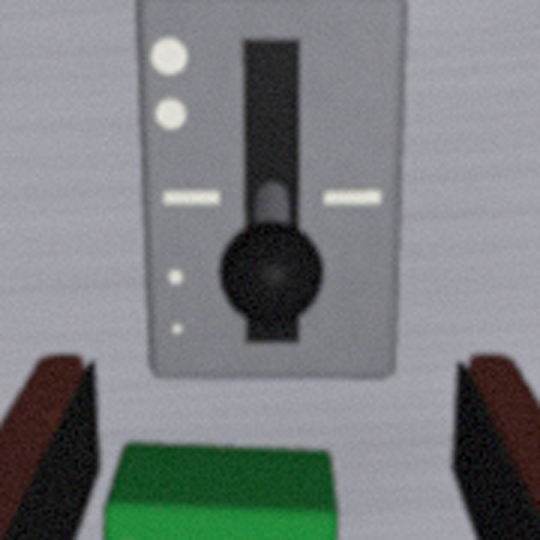

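The lever is now upright: ball at (275.5,213.7) against predicted (275.2,213.6), within about half a degree. On to the chest: hover over the grip and refine.

Run:
```python
from h import *
o=r.get_obs(); p=np.array(o["ee_pos"])
r.move_l([p[0],p[1],.28],rate=0.25)
r.goto([.462,.043,.20],down(15.5)); r.sleep(0.3)
im=eyes.camera("wrist"); cv2.imwrite("pics/w6.png",im)
o=r.get_obs(); print(o["clock"],o["ee_pos"],o["qpos"])
print(eyes.mark_of("wrist","lid_grip"),proj("wrist",[[.4699,.0448,.113],[.4988,.0532,.107],[.4680,.1609,.107],[.5297,-.0544,.107]]))
im=eyes.camera("top"); cv2.imwrite("pics/top6.png",im)
im=eyes.camera("scene"); cv2.imwrite("pics/scene6.png",im)
```

```text
19.8667 [0.46213157 0.04353116 0.20014092] [-3.15883490e+00  1.07278589e+01  1.04355017e+02  5.04178014e-03
  6.48971322e+01  7.12867805e+01]
[{'uv': [279.3, 199.0], 'conf': 0.86}] [[276.92724772 202.82945944]
 [276.43256408 161.21370655]
 [124.34633184 162.3959056 ]
 [428.54981857 159.86324331]]
```

View pics/w6.png

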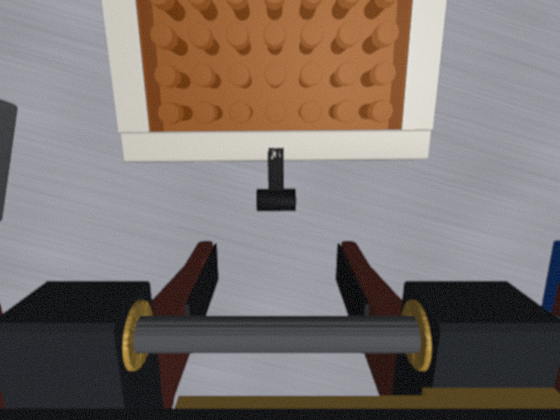

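The bar shows at (276,200), spanning columns 257–296, and the lid's front edge runs (122,160)–(429,158), both within 3 px of prediction. Descend and pinch.

Run:
```python
from h import *
print(atz("wrist",(276.3,200),.109))
g=np.array([.4705,.0450,.104])
effector.move_gripper(0.07)
r.move_l([g[0],g[1],.13],rate=0.2)
r.move_l([g[0],g[1],.104-.017],rate=0.06)
effector.move_gripper(0.02,grip_force=25)
o=r.get_obs(); print(o["clock"],o["width"],o["ft_force"],o["ee_pos"])
cv2.imwrite("pics/w7.png",eyes.camera("wrist"))
```

```text
[0.47084952 0.04536391 0.109     ]
22.4833 0.02964124173476557 [-1.81742113  6.86651943  1.65923779] [0.4700887  0.0464973  0.08704927]
```

View pics/w7.png

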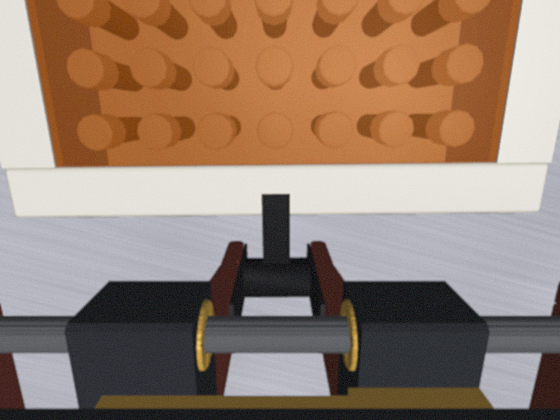

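Bar pinched (29.6 mm wide, between the pads). Lifting along the hinge arc in steps.

```bash
cat > lift.py <<'E'
from h import *
def lift(a0,a1,n,dz=-.017):
    a=np.radians(15.5); u=np.array([np.cos(a),np.sin(a),0])
    g0=np.array([.4701,.0465,.104]); h=g0+u*.208; h[2]=.101
    rad=np.hypot(.208,.003); f0=np.arctan2(.003,.208)
    for t in np.linspace(a0,a1,n+1)[1:]:
        f=f0+np.radians(t)
        p=h-u*rad*np.cos(f)+np.array([0,0,rad*np.sin(f)+dz])
        r.move_l(p,rate=0.08)
        o=r.get_obs(); print(t,np.round(o["ft_force"],1),round(o["width"],4),np.round(np.array(o["ee_pos"])-p,4))
        if np.linalg.norm(o["ft_force"])>30: print("STOP"); break
    print(o["clock"])
E
python3 - <<'E'
from lift import *
lift(0,15,5)
E
```

```text
3.0 [ 1.1  0.9 -2. ] 0.0296 [0.     0.0001 0.0001]
6.0 [ 0.7  0.3 -1.7] 0.03 [ 0.      0.0001 -0.    ]
9.0 [ 0.5  1.5 -3. ] 0.0302 [-0.0001  0.0001 -0.0001]
12.0 [ 0.6  1.1 -1.5] 0.0295 [-0.0001  0.     -0.0001]
15.0 [ 0.6  1.4 -1.4] 0.0298 [-0.0002  0.0001 -0.0001]
23.9583
```

Run:
```python
from lift import *
lift(15,50,10)
r.sleep(0.4)
for n in ("wrist","top","scene"):
    cv2.imwrite(f"pics/{n}8.png",eyes.camera(n)); print(n,eyes.mark_of(n,"lid_grip")[:2])
im=cv2.imread("pics/scene8.png")[150:330,220:460]; cv2.imwrite("pics/s8z.png",cv2.resize(im,None,fx=3.2,fy=3.2,interpolation=2))
```

```text
18.5 [-0.6  2.6 -1.9] 0.0298 [-0.0002  0.0001 -0.0001]
22.0 [-0.2  3.  -1.7] 0.0301 [-0.0002  0.0001 -0.0002]
25.5 [-0.8  2.7 -2.1] 0.0299 [-0.0002  0.0002 -0.0001]
29.0 [-1.4  3.5 -1.3] 0.0301 [-0.0001  0.0003  0.0001]
32.5 [-1.9  5.5 -1.6] 0.0297 [0.0001 0.0004 0.0003]
36.0 [-1.9  4.8 -2.2] 0.0299 [0.0003 0.0005 0.0006]
39.5 [-2.1  5.9 -1.6] 0.0295 [0.0005 0.0006 0.0008]
43.0 [-1.8  5.8 -1.5] 0.0298 [0.0007 0.0008 0.0009]
46.5 [-1.9  5.4 -1.8] 0.0299 [0.0008 0.0009 0.001 ]
50.0 [-2.3  6.7 -1.5] 0.0298 [0.0008 0.001  0.001 ]
27.0417
wrist [{'uv': [281.0, 282.2], 'conf': 0.73}]
top []
scene [{'uv': [285.7, 269.4], 'conf': 0.72}, {'uv': [292.1, 201.7], 'conf': 0.67}]
```

View pics/s8z.png

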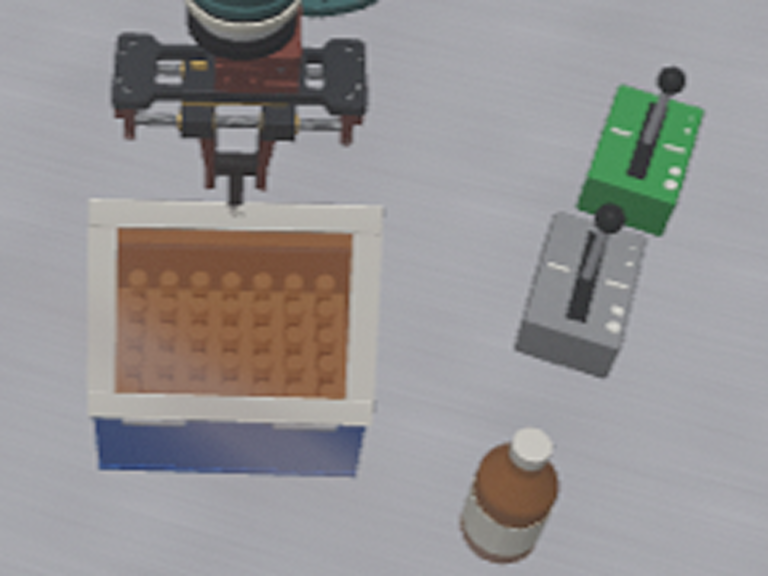

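View pics/wrist8.png

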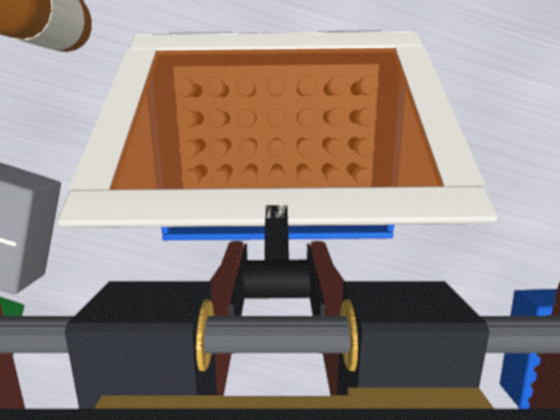

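Scene: lid open and held by the fingers at crop (238,165). Its front edge runs crop (90,202)–(384,208). The lever ball is at full-picture (410.3,217.8) against an upright prediction of (409.9,217.6). Next I check the lid angle against the images.

Run:
```python
from h import *
a=np.radians(15.5); u=np.array([np.cos(a),np.sin(a),0]); n=np.array([-u[1],u[0],0])
g0=np.array([.4701,.0465,.104]); h=g0+u*.208; h[2]=.101
for t in (45,50,55):
    f=np.radians(t); X=[]
    for s in (-.113,.113):
        for lz in (.006,): # top surface above hinge line
            X.append(h+n*s+(-u)*(.178*np.cos(f)-lz*np.sin(f))+np.array([0,0,.178*np.sin(f)+lz*np.cos(f)]))
    print(t,[np.round(proj(c,X),1).tolist() for c in ("scene","wrist")])
B=[h+n*s+[0,0,.006] for s in (-.113,.113)]; print(np.round(proj("scene",B),1).tolist(),np.round(proj("wrist",B),1).tolist())
o=r.get_obs(); e=np.array(o["ee_pos"]); gp=e+[0,0,.017]
print("angle from tcp",np.degrees(np.arctan2(gp[2]-.101,(h-gp)@u))-.83, np.hypot(gp[2]-.101,(h-gp)@u),o["ft_force"],o["width"],o["clock"])
# seen
for i,w in (("scene",[(248.1,213.1),(340,215)]),("wrist",[(62,222),(495,220)])): print(i,w)
im=cv2.imread("pics/scene8.png"); cv2.imwrite("pics/s8f.png",im)
```

```text
45 [[[247.1, 210.2], [338.3, 213.1]], [[486.1, 234.4], [68.5, 234.6]]]
50 [[[246.5, 211.4], [338.9, 214.4]], [[501.5, 219.1], [53.2, 219.2]]]
55 [[[245.8, 213.2], [339.6, 216.3]], [[518.2, 199.1], [36.6, 199.2]]]
[[245.9, 277.7], [335.0, 281.2]] [[419.4, 36.9], [134.7, 37.0]]
angle from tcp 50.33710298699324 0.2081317799072544 [-1.5471961   6.76329736 -2.41774448] 0.029669386798752344 27.7417
scene [(248.1, 213.1), (340, 215)]
wrist [(62, 222), (495, 220)]
```

View pics/s8f.png

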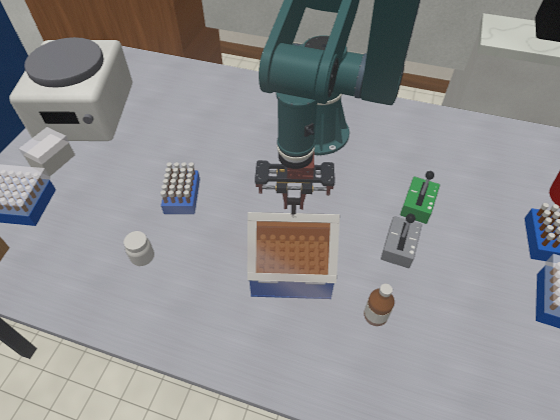

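The TCP arc gives 50.3°, and the wrist view of the lid edge about 49°. The bottle, jar and rack are where they were. Handing in.

Run:
```python
from h import *
r.finish_job(); print(r.get_obs()["clock"],r.get_obs()["width"])
```

```text
the job is handed in; nothing more can be done
the job is handed in; nothing more can be done
```

I set the grey dimmer's lever upright first, then lifted the chest lid by its grip. I handed in at about 28 s with the fingers still holding the lid open at about 50°. No verdict is reported.

- **Lever:** my first swing left it leaning about 2.5–3°, so I re-pinched the ball and corrected it. The wrist picture then showed it upright to within about half a degree, and a later scene picture agreed. I never got a top-camera check of the upright lever, because the arm blocked that view.
- **Lid:** the gripper position gives 50.3° and the wrist picture about 49°. The scene picture is coarser there: one front corner reads about 52° and the other nearly 55°. The fingers were still on the grip at a width of 29.7 mm, and the last wrist force reading was about 7 N.
- **Surroundings:** the rack, bottle, jar and green look-alike showed no movement in the last scene picture.

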